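Swap the recipe board's clip and hold the long one open over its edge

ROBOT

A 6-joint arm with a two-finger parallel gripper is mounted at the origin on a cart in front of the work surface, level with it; the furniture and walls round the work are solid. World frame = base frame: x ahead of the robot, y to its left, z up, the work surface at z = 0. Lengths are in mm, angles in rad, forces in N, time in s.
With the tool pointing down it reaches from about 300 to 775 mm from the base axis. Payload 14.6 kg.
Tool frame: the origin (TCP) lies midway between the tips of the shut fingers; the grasp point (between the pads) lies behind it (manip.grip_depth is the z of the grasp point in the tool frame, in mm); z points along the fingers, y is the line along which they close (so a half turn about z gives the same grasp; the last joint's range is limited). The gripper opens to 94 mm and grips with 3 to 60 N. Pads are 16 mm wide; open, the fingers measure 119 mm over their backs; the gripper's body (75 mm by 177 mm) begins 78 mm behind the grasp point.
Start: joints at [1.278, 0.3, 1.521, -0, 1.321, -0.067], TCP at [123.135, 536.029, 205.446] pointing down, gripper open.
Joint ranges: [-3.03, 3.03], [-0.79, 2.21], [0.23, 2.52], [-1.04, 4.18], [0, 3.07], [-2.55, 2.55]. Speed limits (rad/s): [2.22, 2.22, 2.57, 3.14, 3.14, 3.14].

INTERFACE

Orientations are given as [roll, pitch, yaw] about the fixed x, y, z axes, in that order (R = Rz(yaw) Ry(pitch) Rx(roll)).
In Python, from cell import manip gives the robot as it stands.
- The arm moves only by the shell command python3 nudge.py [OPENING] [FORCE], which reads ROWS from standard input. ROWS is a JSON list that holds a single list of rows (three levels of brackets), with 1 to 5 rows, each of 6 numbers: dx, dy, dz in units of 100 mm, then a rotation vector rx, ry, rz in rad; each row is the pose to reach, as a shift and turn from the pose commanded when the command began, along the tool's axes at that moment; what a row does not reach only later rows make up. A row lasts 1/10 s, in which the tool goes at most 50 mm and 0.15 rad, less where a joint would pass 70% of its speed; a pose out of reach is approached as far as the arm can. OPENING is the finger opening in mm, set as the command begins (- or left out keeps the last). The fingers move at their own pace and stop on an object; FORCE is the grip in N (left out, the last holds). Time passes only in rows, so rows that do not move let the fingers close. It prints the time, the measured TCP pose, the force, the opening and the grip force at its end. Input that does not fit is refused with a message, and nothing moves.
- manip.read_state(): the state, without advancing time (a new reading comes with each control period).
- manip.camera(name): name is "scene" or "top"; returns (picture, depth): 480x640x3 uint8, red, green, blue; 480x640 float32, mm along the optical axis (not along the pixel's ray), 0 where there is no reading.
- manip.camera_info(name): a dict with "K" (3x3 intrinsics, pixels), "rvec" (rotation vector, rad) and "tvec" (3), from world to camera coordinates, as OpenCV has them. Camera axes: x right, y down, z forward; pixel columns grow to the right and rows downward; lengths in mm; the calibration is good to about 2 mm. A picture is of the moment at which its call begins. camera_info takes no time and is no camera call.
- manip.sign_off(): hands the job in; it is judged then, once.
The state is a dict: "clock": time; "joints": joint angles; "qd": joint speeds; "effort": joint torques, N m; "eef_pos": TCP position; "eef_rot": TCP orientation; "wrist_force": force on the tool from outside, world axes, zero at the start; "moment": the same for the moment, N m; "finger_gap": finger opening in mm; "finger_force": force on a finger pad.
Only numpy, scipy, OpenCV 4.12 (cv2) and the standard library are available. Lean on these libraries where they do the work, as an engineer would, in place of code of your own. Each camera call takes 0.05 s, during which the arm holds its last target. There are 200 camera calls.

TASK

The short green clip on the recipe board is too small for it: take it off and clip it back on the front rim of the wooden spice caddy, close beside the other short clip. Then take the long clip from that rim, squeeze it wide open and finish while still holding it open, upright over the middle of the board's top edge with one jaw on each side and touching neither board nor block, so that I can slip the shopping list in behind. Do not let a clip fall, and leave the board, the other short clip and the things around where they are.

Things in the scene. Friction and masses are not known exactly. Their poses are not given: they have to be found in the camera images.
- recipe_stand: recipe board, 190 mm wide and 4 mm thick, white with a printed picture, standing upright in a dark wooden block (70 x 150 x 30 mm); loose, 0.9 kg. Origin under the block's centre; x is square to the board, y along its width, z up; the top edge is 150 mm above the origin
- board_top (a point): middle of the recipe board's top edge (centre of its 4 mm thickness); axes as the stand's
- caddy: light wooden spice caddy, fixed, 150 x 350 mm; jars (tops up to 112 mm above the worktop) in its back row, 80 mm or more behind the front rim, only low things (under 70 mm) before them. Origin under its centre; x points from the front panel to the back, y along the front panel, z up
- rim (a point): middle of the top edge of the caddy's front panel (flat, 4 mm thick, 330 mm long, 74 mm above the worktop); axes as the caddy's. At first the other short clip sits on this rim 115 mm to one side of this point and the long clip 115 mm to the other side; the stretch between is free. The panel goes down 66 mm to the floor
- short_clip_a: short green spring clip, jaws 36 mm wide, handles 24 mm, 60 g, at first on the board's top edge. Origin: underside of its coil at mid-width, resting on the edge it straddles; z up to the handles, y along the jaws' width and that edge, x across, the way it opens. All clips: pivot 6.5 mm above the origin; lip ends 34 mm below it
- short_clip_b: its twin, the other short green clip, on the caddy's rim; stays there. All clips: closed on 4 mm, the handles splay in a V, 54 mm over the outsides at their tops, 53 mm above the origin; fully squeezed they are parallel, 26 mm over the outsides, flat from 15 to 58 mm above the origin, and the lips part to about 25 mm
- long_clip: long green spring clip, jaws 76 mm wide, handles 34 mm wide, 60 g, on the caddy's rim at the other end; profile, axes and spring as the short ones. All clips: squeezing the handle tops takes about 6 N to begin and 14 N to open fully, where it meets a stop (20 N or more holds it fully open); let go, it shuts by its spring
- short_clip_a_far (a joint): opening of the first short clip: turn of each lever (rad), the two move together; 0 = lips closed on a 4 mm edge, -0.045 = lips together, 0.28 = fully open
- long_clip_far (a joint): opening of the long clip: turn of each lever (rad), the two move together; 0 = lips closed on a 4 mm edge, -0.045 = lips together, 0.28 = fully open
- long_clip_lip_near (a point): end of the long clip's lip on its own -x side, mid-width, inner face (40 mm below the pivot)
- long_clip_lip_far (a point): end of the long clip's lip on its own +x side, mid-width, inner face (40 mm below the pivot)
- lemon: lemon, 78 x 55 x 56 mm, loose, to be left alone
- egg: brown egg, 54 x 42 mm, loose, to be left alone
- mug: white spotted mug, 102 mm high, loose, to be left alone
- tuna_tin: flat tin, 86 mm wide, 40 mm high, loose, to be left alone

How it is judged (in metres and radians):
On the way, in this order (a step that is already met when the one before it is completed fails the run):
1. the short clip from the board sits pinched on the caddy's front rim beside its twin, released (z of short_clip_a in the frame of rim between -0.004 and 0.018 m and x of short_clip_a in the frame of rim between -0.006 and 0.006 m and angle between the y axis of short_clip_a and the y axis of caddy, either way round below 0.25 rad and angle between short_clip_a's own z axis and vertical below 0.35 rad and distance between short_clip_a and short_clip_b below 0.1 m and value of joint short_clip_a_far below 0.06 rad and contact force between the fingers and short_clip_a below 0.1 N and linear speed of short_clip_a below 0.02 m/s), for 0.2 s.
2. the long clip is squeezed open and lifted clear of the rim (value of joint long_clip_far above 0.18 rad and z of long_clip in the frame of rim above 0.04 m and contact force between the fingers and long_clip above 3 N), for 0.2 s.
At the end, for the whole second after the job is handed in: Only the fingers hold the long clip, still, open over 0.2 rad a lever, within 7 mm across and 20 mm along of the board edge's middle, lips 6 mm or more below it, in line, touching nothing; the short clip is seated, released, on the rim within 100 mm of its twin; twin and board unmoved (20 mm) (all of step 1 and value of joint long_clip_far above 0.2 rad and x of long_clip in the frame of board_top between -0.007 and 0.007 m and y of long_clip in the frame of board_top between -0.02 and 0.02 m and z of each of long_clip_lip_near, long_clip_lip_far in the frame of board_top below -0.006 m and ((x of long_clip_lip_near in the frame of board_top below -0.003 m and x of long_clip_lip_far in the frame of board_top above 0.003 m) or (x of long_clip_lip_near in the frame of board_top above 0.003 m and x of long_clip_lip_far in the frame of board_top below -0.003 m)) and angle between the y axis of long_clip and the y axis of recipe_stand, either way round below 0.17 rad and angle between long_clip's own z axis and vertical below 0.25 rad and contact force between the fingers and long_clip above 3 N and contact force between each of long_clip, the arm and recipe_stand below 0.2 N and contact force between long_clip and caddy below 0.2 N and linear speed of long_clip below 0.02 m/s and distance of each of short_clip_b, recipe_stand from where it was at the start of the episode below 0.02 m and angle between recipe_stand's own z axis and vertical below 0.1 rad); the arm keeps its last pose, push and grip.
It fails at once if a clip falls (height (world z) of any of short_clip_a, short_clip_b, long_clip below 0.045 m).
It fails at once if the board is pushed away or the other short clip dislodged (distance of any of recipe_stand, short_clip_b from where it was at the start of the episode above 0.025 m or angle between recipe_stand's own z axis and vertical above 0.3 rad).
It fails at once if a bystander is disturbed (distance of any of lemon, egg, mug, tuna_tin from where it was at the start of the episode above 0.03 m).
It also fails if it takes over 61 s, if anything falls off the work surface, if the arm or the gripper's body presses on something with over 40 N, if the wrist force passes 120 N, or if a joint passes its speed limit or range.

## Working session

There is one attempt and no reset: what is moved stays moved. The work goes in short steps, Python scripts to look and compute and a shell command to move; the robot and the scene stay as the last step left them, time stands still between calls to the robot, and variables do not carry over. Pictures are saved under pics/ and viewed, at most 10 in all, crops included, and the job is handed in when it is done.

```bash
ls; mkdir -p pics; cat > h.py <<'E'
import numpy as np,cv2
from cell import manip
from scipy.spatial.transform import Rotation as Ro
def grab(n):
    im,d=manip.camera(n); i=manip.camera_info(n)
    return im,d,np.array(i['K'],float),Ro.from_rotvec(np.ravel(i['rvec'])).as_matrix(),np.ravel(i['tvec'])
def cloud(d,K,R,t):
    v,u=np.mgrid[:480,:640]; p=np.stack([(u-K[0,2])/K[0,0]*d,(v-K[1,2])/K[1,1]*d,d],-1)
    return (p-t)@R
E
python3 - <<'E'
from h import *
print(manip.grip_depth, manip.read_state())
for n in ['scene','top']:
    im,d,K,R,t=grab(n); cv2.imwrite(f'pics/{n}0.png',im[:,:,::-1]); np.savez(f'pics/{n}0.npz',im=im,d=d,K=K,R=R,t=t)
    print(n,K,-R.T@t,R[2],(d>0).mean())
E
```

```text
cell.py
nudge.py
pics
-18.8 {'clock': 0.0, 'joints': array([ 1.27840556e+00,  3.00510755e-01,  1.52157827e+00, -3.23839426e-05,
        1.32069722e+00, -6.65760682e-02]), 'qd': array([ 0.00063656,  0.00155622,  0.00067839,  0.00087035,  0.00046558,
       -0.00123777]), 'effort': array([ 9.79449615e-04, -5.31799829e+01, -3.52746570e+01,  7.09049148e-02,
        2.43029022e-02, -6.33859395e-05]), 'eef_pos': array([123.06775466, 535.78512608, 204.86576962]), 'eef_rot': array([-3.14039962e+00, -4.81086165e-05,  2.91578596e+00]), 'wrist_force': array([-0.43885745, -0.11649578,  0.7797849 ]), 'moment': array([-0.00591972, -0.02129588, -0.02243961]), 'finger_force': 0.0, 'finger_gap': 93.97167839924857}
scene [[462.08349837   0.         317.0496408 ]
 [  0.         462.08349837 237.41123075]
 [  0.           0.           1.        ]] [  -5.66093656 -757.27602306  596.70953525] [ 0.53079062  0.71637306 -0.45284761] 0.9961165364583333
top [[582.18307464   0.         320.39047746]
 [  0.         582.18307464 229.65047321]
 [  0.           0.           1.        ]] [ 395.27516986  -33.34901174 1331.23445919] [ 0.11642055  0.01528225 -0.99308243] 0.9961100260416667
```

View pics/scene0.png

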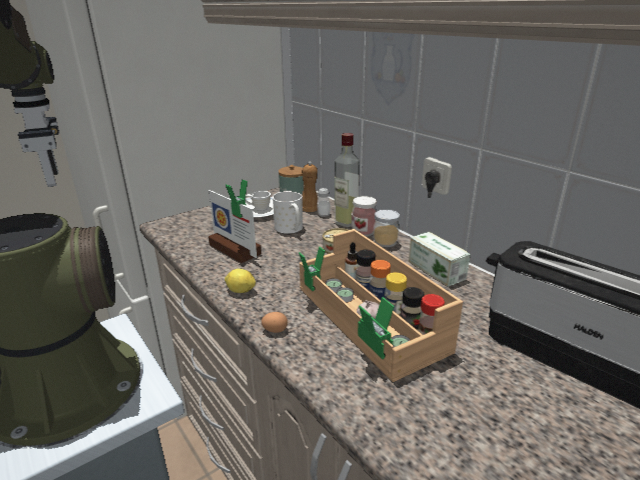

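View pics/top0.png

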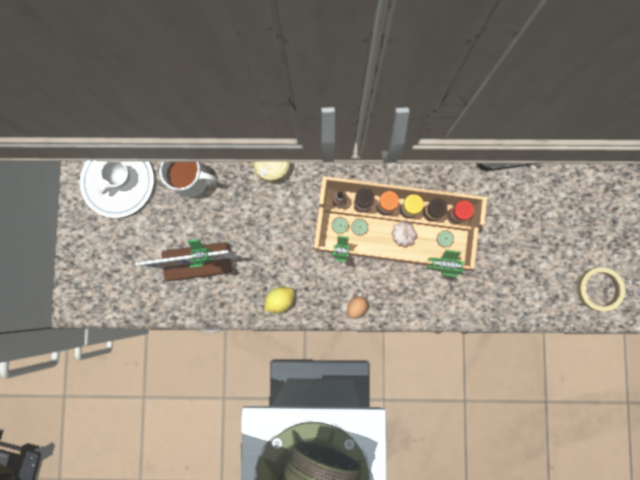

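Overview: the board clip is at (198,252) in the top view. The twin on the rim is at (341,247) and the long clip at (448,264). Now I'll measure them with depth from both views.

```bash
python3 - <<'E'
from h import *
boxes={'top':{'A':(180,235,216,275),'B':(328,233,352,262),'L':(425,245,470,282)},'scene':{'A':(220,175,255,225),'B':(298,240,330,292),'L':(352,293,402,358)}}
for n in boxes:
    z=np.load(f'pics/{n}0.npz'); im=z['im'].astype(int); P=cloud(z['d'],z['K'],z['R'],z['t'])
    g=(im[...,1]>im[...,0]+25)&(im[...,1]>im[...,2]+15)
    for k,(a,b,c,d) in boxes[n].items():
        m=np.zeros_like(g); m[b:d,a:c]=g[b:d,a:c]
        p=P[m]; print(n,k,len(p),'min',p.min(0).round(),'max',p.max(0).round(),'med',np.median(p,0).round())
        for lo in range(40,230,10):
            q=p[(p[:,2]>=lo)&(p[:,2]<lo+10)]
            if len(q)>4:
                c,v=cv2.PCACompute(q[:,:2].astype(np.float32),None); print('  z',lo,len(q),q[:,:2].mean(0).round(),'range x',q[:,0].min().round(),q[:,0].max().round(),'y',q[:,1].min().round(),q[:,1].max().round(), 'ax',np.degrees(np.arctan2(v[0,1],v[0,0])).round())
z=np.load('pics/top0.npz');im=z['im'];P=cloud(z['d'],z['K'],z['R'],z['t'])
# board top points: white/near z~150
m=(P[...,2]>135)&(P[...,2]<165); m[:, :120]=0; m[:,240:]=0; m[:235]=0;m[275:]=0
g=im.astype(int);gg=(g[...,1]>g[...,0]+25)
q=P[m&~gg];print('board',len(q),q.min(0),q.max(0)); 
vx=cv2.fitLine(q[:,:2].astype(np.float32),cv2.DIST_HUBER,0,.01,.01).ravel();print('board line',vx,np.degrees(np.arctan2(vx[1],vx[0])))
# rim: wood pts z 70..78 
m=(P[...,2]>68)&(P[...,2]<80);m[:,:310]=0;m[:,495:]=0;m[:240]=0;m[275:]=0
q=P[m&~gg];print('rim',len(q),q.min(0),q.max(0),np.median(q[:,2]))
vx=cv2.fitLine(q[:,:2].astype(np.float32),cv2.DIST_HUBER,0,.01,.01).ravel();print(vx,np.degrees(np.arctan2(vx[1],vx[0])))
a=cv2.resize(im[225:285,130:240],None,fx=5,fy=5,interpolation=cv2.INTER_CUBIC);b=cv2.resize(im[225:285,310:490],None,fx=4,fy=4,interpolation=cv2.INTER_CUBIC)
o=np.zeros((560,740,3),np.uint8);o[:300,:550]=a;o[310:550,:720]=b;cv2.imwrite('pics/crop0.png',o[:,:,::-1])
E
```

```text
top A 323 min [395. -33.  -2.] max [ 528.  294. 1331.] med [488. 229. 168.]
  z 110 5 [476. 223.] range x 476.0 478.0 y 211.0 243.0 ax 92.0
  z 120 14 [484. 224.] range x 476.0 490.0 y 215.0 240.0 ax 126.0
  z 130 7 [482. 222.] range x 471.0 491.0 y 210.0 245.0 ax 58.0
  z 140 12 [482. 227.] range x 468.0 491.0 y 211.0 247.0 ax 82.0
  z 150 63 [483. 226.] range x 469.0 496.0 y 211.0 245.0 ax 67.0
  z 160 57 [481. 231.] range x 467.0 495.0 y 215.0 244.0 ax 8.0
  z 170 33 [488. 231.] range x 464.0 498.0 y 216.0 241.0 ax 7.0
  z 180 34 [484. 229.] range x 461.0 501.0 y 215.0 242.0 ax 10.0
  z 190 43 [486. 230.] range x 455.0 506.0 y 215.0 243.0 ax 12.0
  z 200 43 [481. 230.] range x 455.0 508.0 y 215.0 245.0 ax 7.0
top B 231 min [395. -77.  -2.] max [ 524.  -33. 1331.] med [503. -59.  92.]
  z 40 10 [499. -62.] range x 492.0 508.0 y -73.0 -44.0 ax 89.0
  z 50 8 [503. -55.] range x 489.0 509.0 y -77.0 -44.0 ax 101.0
  z 60 5 [507. -57.] range x 506.0 508.0 y -68.0 -48.0 ax 83.0
  z 70 19 [499. -60.] range x 486.0 511.0 y -76.0 -42.0 ax 98.0
  z 80 63 [500. -60.] range x 487.0 512.0 y -74
[... 2735 characters left out ...]
469. -294.] range x 451.0 486.0 y -320.0 -256.0 ax 74.0
  z 90 111 [ 473. -289.] range x 449.0 489.0 y -306.0 -269.0 ax -1.0
  z 100 112 [ 475. -289.] range x 446.0 491.0 y -305.0 -271.0 ax -3.0
  z 110 118 [ 474. -289.] range x 443.0 493.0 y -305.0 -268.0 ax -2.0
  z 120 108 [ 473. -288.] range x 441.0 497.0 y -306.0 -269.0 ax -5.0
board 263 [460.59329225 172.93562296 135.03471214] [495.52102994 361.17532001 164.92122857]
board line [ 1.4395434e-01 -9.8958433e-01  4.7497479e+02  2.6664996e+02] -81.72327
rim 393 [ 462.03089013 -351.67727124   68.02493394] [ 5.23027154e+02 -3.12311968e-01  7.98243051e+01] 72.66492685709402
[ 9.3299352e-02  9.9563813e-01  4.8857675e+02 -1.5505238e+02] 84.64655
```

View pics/crop0.png

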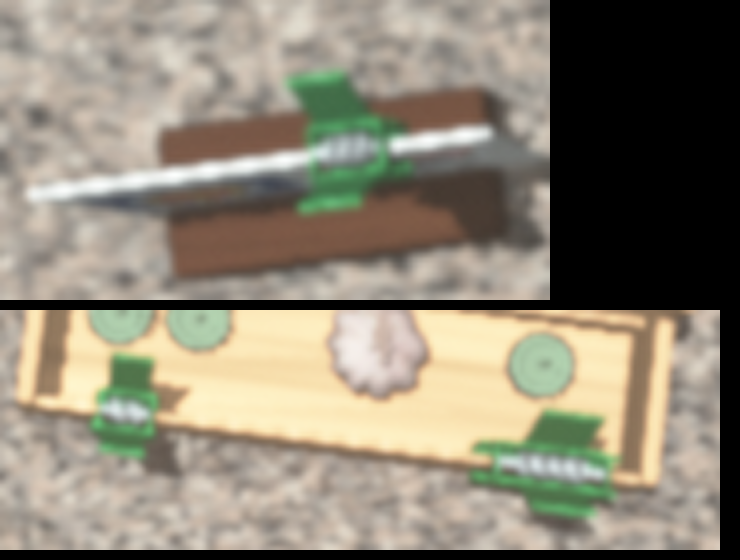

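The crops show clip A on the board at crop (345,150), about 38 mm right of the board's middle. The twin is at crop (125,410) and the long clip at crop (550,465). Next I'll refine the rim line, the board's ends and the clip centres from both views.

```bash
python3 - <<'E'
from h import *
for n in ['top','scene']:
    z=np.load(f'pics/{n}0.npz'); im=z['im'].astype(int); P=cloud(z['d'],z['K'],z['R'],z['t'])
    green=(im[...,1]>im[...,0]+15)&(im[...,1]>im[...,2]+5)
    def line(a,b,zl,zh,w,ext):
        a=np.array(a,float);b=np.array(b,float);u=(b-a)/np.linalg.norm(b-a)
        for it in range(3):
            r=P[...,:2]-a; s=r@u; c=r@np.array([-u[1],u[0]])
            m=(abs(c)<w)&(s>-ext[0])&(s<ext[1])&(P[...,2]>zl)&(P[...,2]<zh)&~green
            q=P[m]; f=cv2.fitLine(q[:,:2].astype(np.float32),cv2.DIST_HUBER,0,.01,.01).ravel()
            u=f[:2]*np.sign(f[:2]@u); a=a+np.array([-u[1],u[0]])*((f[2:]-a)@np.array([-u[1],u[0]]))
        s=(q[:,:2]-a)@u; print(n,len(q),'u',u.round(4),'deg',np.degrees(np.arctan2(u[1],u[0])).round(2),'a',a.round(1),'end1',(a+s.min()*u).round(1),'end2',(a+s.max()*u).round(1),'ztop95',np.percentile(q[:,2],[50,95]).round(1))
    line((497.5,-60),(469,-286),66,82,7,(25,200))
    line((480.5,229),(461,361),141,160,7,(120,200))
    for k,c in dict(A=(480.5,229.5,192),B=(497.7,-60,116),L=(469,-286.5,116)).items():
        r=P-np.array([*c[:2],0]); m=(np.hypot(r[...,0],r[...,1])<45)&(P[...,2]>c[2])&green
        q=P[m]; box=cv2.minAreaRect(q[:,:2].astype(np.float32)); print('  ',k,np.round(box[0],1),np.round(box[1],1),round(box[2],1),'zmax',q[:,2].max().round(1))
    # block
    m=(P[...,2]>22)&(P[...,2]<36)&(P[...,0]>400)&(P[...,0]<560)&(P[...,1]>120)&(P[...,1]<400)
    q=P[m]; box=cv2.minAreaRect(q[:,:2].astype(np.float32)); print('block',np.round(box[0]),np.round(box[1]),box[2])
    m=(P[...,2]>300)&(P[...,2]<1250); q=P[m]
    if n=='top': q=q[(q[:,0]>350)]; print('cabinet xmin',q[:,0].min(),'zmin',np.percentile(q[:,2],[1,50]))
E
```

```text
top 198 u [-0.1237 -0.9923] deg -97.1 a [498.2 -60.1] end1 [501.1 -37.1] end2 [ 473.6 -257.2] ztop95 [72.9 77.2]
top 191 u [-0.1422  0.9898] deg 98.17 a [480.4 229. ] end1 [488.5 172.9] end2 [461.4 361.3] ztop95 [149.2 158.1]
   A [480.8 229.5] [52.9 22.9] 8.7 zmax 207.3
   B [498.1 -58. ] [21.4 51.3] 84.8 zmax 131.6
   L [ 469.9 -286.8] [32.6 51.7] 82.5 zmax 130.4
block [476. 265.] [ 71. 186.] 8.378156661987305
cabinet xmin 539.3020144697997 zmin [571.62032921 868.41319421]
scene 235 u [-0.125  -0.9922] deg -97.18 a [496.4 -59.9] end1 [496.7 -57.4] end2 [ 473.3 -243.5] ztop95 [71.9 74.7]
scene 132 u [-0.1455  0.9894] deg 98.37 a [478.7 228.7] end1 [487.  171.9] end2 [459.3 360.7] ztop95 [145.8 149.9]
   A [479.7 227.6] [53.  28.7] 6.5 zmax 203.7
   B [497.4 -59.6] [24.2 53.1] 82.9 zmax 128.6
   L [ 470. -287.] [34.9 55. ] 83.9 zmax 128.2
block [460. 261.] [ 68. 187.] 19.86185073852539
```

The rows are not in the units I measure in: shifts go in units of 100 mm. I convert before sending: -70 mm is -0.7, -60 mm is -0.6.

```bash
cat >> h.py <<'E'
def go(x,y,z,yaw):
    s=manip.read_state(); R=Ro.from_euler('xyz',s['eef_rot']); T=Ro.from_euler('xyz',[np.pi,0,yaw])
    print('t',round(s['clock'],2),'pos',s['eef_pos'].round(1),'yaw',s['eef_rot'].round(3),'shift',R.inv().apply(np.array([x,y,z])-s['eef_pos']).round(1),'turn',(R.inv()*T).as_rotvec().round(3),'F',s['wrist_force'].round(1),'gap',s['finger_gap'].round(1),s['finger_force'])
if __name__=='__main__':
    import sys; go(*map(float,sys.argv[1:]))
E
echo '[[[0,0,-0.1,0,0,0.15],[0,0,-0.25,0,0,0.3],[0,0,-0.45,0,0,0.45],[0,0,-0.6,0,0,0.6],[0,0,-0.7,0,0,0.75]]]' | python3 nudge.py 94
echo '[[[0,0,0,0,0,0.15],[0,0,0,0,0,0.3],[0,0,0,0,0,0.45],[0,0,0,0,0,0.45]]]' | python3 nudge.py
python3 h.py 480 229 255 1.715
```

```text
clock: 0.6
eef_pos: [123.1, 536.1, 276.3]
eef_rot: [3.141, -0.0, 2.16]
wrist_force: [0.2, 0.3, 0.2]
finger_gap: 94.1
finger_force: 0.0
clock: 1.0
eef_pos: [123.1, 535.9, 275.2]
eef_rot: [-3.141, 0.001, 1.713]
wrist_force: [-0.6, 0.3, -0.0]
finger_gap: 93.8
finger_force: 0.0Traceback (most recent call last):
  File "h.py", line 14, in <module>
    import sys; go(*map(float,sys.argv[1:]))
                ~~^^^^^^^^^^^^^^^^^^^^^^^^^^
  File "h.py", line 12, in go
    print('t',round(s['clock'],2),'pos',s['eef_pos'].round(1),'yaw',s['eef_rot'].round(3),'shift',R.inv().apply(np.array([x,y,z])-s['eef_pos']).round(1),'turn',(R.inv()*T).as_rotvec().round(3),'F',s['wrist_force'].round(1),'gap',s['finger_gap'].round(1),s['finger_force'])
                                                                                                                                                                                                                                     ^^^^^^^^^^^^^^^^^^^^^
AttributeError: 'float' object has no attribute 'round'
```

```bash
sed -i "s/s\['finger_gap'\].round(1)/round(s['finger_gap'],1)/" h.py; python3 h.py 480 229 255 1.715
```

```text
t 1.0 pos [123.1 535.9 275.2] yaw [-3.141e+00  1.000e-03  1.713e+00] shift [-354.5  309.7   20.3] turn [-0.     0.001 -0.002] F [-0.6  0.3 -0. ] gap 93.8 0.0
```

To row units: -165 mm is -1.65, 145 mm is 1.45.

```bash
echo '[[[-0.3,0.26,0,0,0,0],[-0.65,0.57,0.02,0,0,0],[-1,0.88,0.04,0,0,0],[-1.35,1.19,0.06,0,0,0],[-1.65,1.45,0.08,0,0,0]]]' | python3 nudge.py >/dev/null
echo '[[[-0.35,0.3,0,0,0,0],[-0.7,0.6,0.02,0,0,0],[-1.05,0.9,0.04,0,0,0],[-1.35,1.18,0.06,0,0,0],[-1.65,1.45,0.06,0,0,0]]]' | python3 nudge.py >/dev/null
echo '[[[-0.12,0.1,0.03,0,0,0],[-0.24,0.2,0.06,0,0,0],[-0.24,0.2,0.06,0,0,0]]]' | python3 nudge.py 
python3 h.py 480 229 171 1.715
```

```text
clock: 2.3
eef_pos: [481.3, 230.0, 254.7]
eef_rot: [-3.14, 0.0, 1.717]
wrist_force: [-1.1, 0.8, 0.1]
finger_gap: 94.0
finger_force: 0.0
t 2.3 pos [481.3 230.  254.7] yaw [-3.14   0.     1.717] shift [-0.7 -1.4 83.7] turn [-0.001  0.     0.002] F [-1.1  0.8  0.1] gap 94.0 0.0
```

```bash
echo '[[[-0.01,-0.01,0.25,0,0,0],[-0.01,-0.01,0.5,0,0,0],[-0.01,-0.01,0.7,0,0,0],[-0.01,-0.01,0.84,0,0,0],[-0.01,-0.01,0.84,0,0,0]]]' | python3 nudge.py 
python3 - <<'E'
from h import *
o=[]
for n,(a,b) in {'scene':(170,100),'top':(110,180)}.items():
    im,d,K,R,t=grab(n); o.append(cv2.resize(im[b:b+145,a:a+130],None,fx=3,fy=3,interpolation=cv2.INTER_CUBIC))
cv2.imwrite('pics/c1.png',np.hstack(o)[:,:,::-1])
E
```

```text
clock: 2.8
eef_pos: [478.7, 230.2, 170.0]
eef_rot: [-3.139, 0.001, 1.718]
wrist_force: [-0.6, -0.1, 0.0]
finger_gap: 94.2
finger_force: 0.0
```

View pics/c1.png

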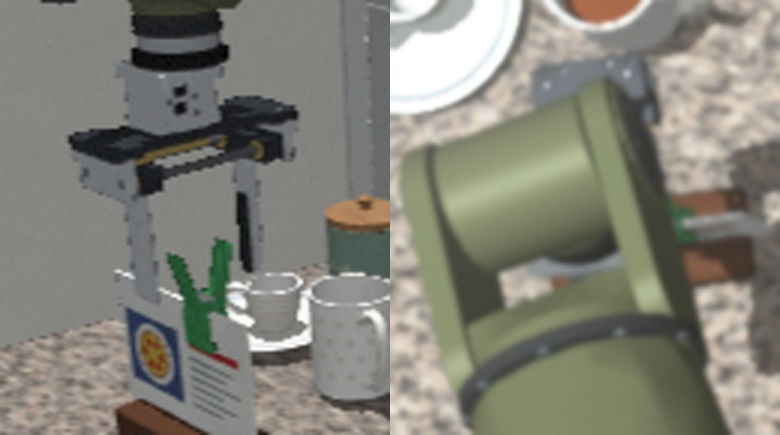

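The fingers straddle the clip's handles at scene-crop (145,250) and (248,230), with the V between them at (200,280). I'll close on it.

```bash
echo '[[[0,0,0,0,0,0],[0,0,0,0,0,0],[0,0,0,0,0,0]]]' | python3 nudge.py 56 40; echo '[[[0,0,0,0,0,0],[0,0,0,0,0,0],[0,0,0,0,0,0],[0,0,0,0,0,0]]]' | python3 nudge.py 40 40;echo '[[[0,0,0,0,0,0],[0,0,0,0,0,0],[0,0,0,0,0,0],[0,0,0,0,0,0],[0,0,0,0,0,0]]]' | python3 nudge.py 20 40
```

```text
clock: 3.2
eef_pos: [480.3, 229.5, 172.0]
eef_rot: [3.141, -0.0, 1.716]
wrist_force: [-0.0, 0.9, 0.1]
finger_gap: 73.3
finger_force: 0.0
clock: 3.6
eef_pos: [481.2, 229.7, 173.2]
eef_rot: [3.138, -0.001, 1.716]
wrist_force: [0.1, 0.4, 17.4]
finger_gap: 42.3
finger_force: 11.6
clock: 4.1
eef_pos: [480.9, 229.8, 174.5]
eef_rot: [3.138, -0.001, 1.716]
wrist_force: [-7.7, -2.0, 26.8]
finger_gap: 25.2
finger_force: 40.0
```

To row units: -3 mm is -0.03, -50 mm is -0.5.

```bash
echo '[[[0,0,-0.03,0,0,0],[0,0,-0.08,0,0,0],[0,0,-0.16,0,0,0],[0,0,-0.3,0,0,0],[0,0,-0.5,0,0,0]]]' | python3 nudge.py; echo '[[[0,0,-0.1,0,0,0],[0,0,-0.1,0,0,0]]]' | python3 nudge.py
python3 - <<'E'
from h import *
o=[]
for n,(a,b) in {'scene':(170,80),'top':(110,180)}.items():
    im,d,K,R,t=grab(n); np.savez(f'pics/{n}1.npz',im=im,d=d,K=K,R=R,t=t); o.append(cv2.resize(im[b:b+165,a:a+130],None,fx=3,fy=3,interpolation=cv2.INTER_CUBIC))
    P=cloud(d,K,R,t); im=im.astype(int)
    g=(im[...,1]>im[...,0]+25)&(im[...,1]>im[...,2]+15)&(P[...,2]>150)&(P[...,2]<300)&(np.hypot(P[...,0]-480,P[...,1]-229)<60)
    p=P[g]; print(n,len(p),p.min(0),p.max(0))
    for lo in range(150,290,10):
        q=p[(p[:,2]>=lo)&(p[:,2]<lo+10)]
        if len(q)>3: print(lo,len(q),q[:,:2].min(0).round(),q[:,:2].max(0).round())
cv2.imwrite('pics/c2.png',np.hstack(o)[:,:,::-1])
go(480,229,250,1.715)
E
```

```text
clock: 4.6
eef_pos: [479.8, 229.2, 221.5]
eef_rot: [-3.14, 0.0, 1.716]
wrist_force: [-0.8, 0.3, -1.2]
finger_gap: 24.9
finger_force: 40.0
clock: 4.8
eef_pos: [480.6, 229.6, 232.7]
eef_rot: [3.14, -0.001, 1.716]
wrist_force: [-0.2, 0.2, -0.8]
finger_gap: 24.9
finger_force: 40.0
scene 391 [457.16659013 209.41596836 176.88181193] [500.3426718  249.40797229 265.25474968]
170 9 [457. 210.] [499. 242.]
180 68 [457. 209.] [500. 249.]
190 58 [459. 210.] [498. 247.]
200 53 [461. 210.] [496. 248.]
210 60 [466. 211.] [490. 245.]
220 43 [466. 212.] [493. 241.]
230 29 [465. 214.] [492. 244.]
240 26 [467. 217.] [492. 243.]
250 27 [471. 218.] [493. 242.]
260 18 [467. 215.] [494. 244.]
top 40 [463.47415389 209.81925355 182.6931381 ] [497.65161649 219.74956799 226.12410339]
180 7 [463. 211.] [465. 219.]
190 7 [465. 210.] [467. 217.]
200 12 [467. 212.] [498. 219.]
210 11 [470. 213.] [495. 220.]
t 4.9 pos [480.  229.3 230.8] yaw [-3.141  0.     1.716] shift [ -0.3  -0.1 -19.2] turn [-0.001  0.     0.001] F [-0.6 -0.7 -1.3] gap 25.2 39.99409854412079
```

View pics/c2.png

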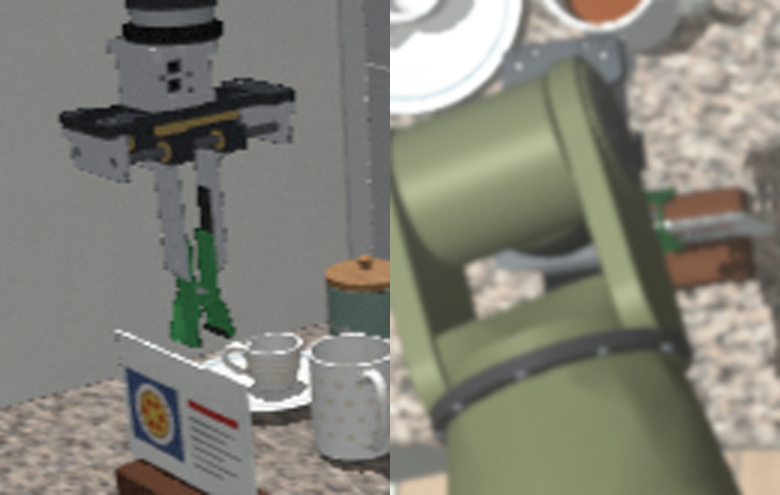

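Clip A is held wide open and upright in the fingers at scene-crop (205,290), well above the board, which still stands. Next move is to the rim.

```bash
echo '[[[0,0,0,0,0,0.14],[0,0,0,0,0,0.27],[0,0,0,0,0,0.27]]]' | python3 nudge.py >/dev/null; python3 h.py 490.1 -117.5 190 1.446
```

```text
t 5.2 pos [479.9 229.3 230.4] yaw [-3.140e+00  1.000e-03  1.444e+00] shift [-342.7   54.2   40.6] turn [-0.001  0.001 -0.002] F [ 0.   0.  -1.4] gap 25.2 39.99526262283325
```

```bash
echo '[[[-0.3,0.05,0,0,0,0],[-0.7,0.11,0,0,0,0],[-1.13,0.18,0,0,0,0],[-1.56,0.24,0,0,0,0],[-2,0.31,0,0,0,0]]]' | python3 nudge.py >/dev/null; echo '[[[-0.43,0.07,0,0,0,0],[-0.85,0.14,0,0,0,0],[-1.2,0.19,0,0,0,0],[-1.43,0.23,0,0,0,0],[-1.43,0.23,0,0,0,0]]]' | python3 nudge.py; python3 h.py 490.1 -117.5 150 1.446
```

```text
clock: 6.2
eef_pos: [490.6, -119.9, 230.6]
eef_rot: [-3.14, 0.0, 1.447]
wrist_force: [0.2, 1.2, 0.1]
finger_gap: 25.0
finger_force: 40.0
t 6.2 pos [ 490.6 -119.9  230.6] yaw [-3.14   0.     1.447] shift [ 2.3 -0.7 80.6] turn [-0.001  0.     0.001] F [0.2 1.2 0.1] gap 25.0 39.993916153907776
```

```bash
echo '[[[0.01,0,0.25,0,0,0],[0.02,-0.01,0.5,0,0,0],[0.02,-0.01,0.7,0,0,0],[0.02,-0.01,0.84,0,0,0],[0.02,-0.01,0.84,0,0,0]]]' | python3 nudge.py
cat > look.py <<'E'
from h import *
import sys
x,y,z0,z1,name,a,b=sys.argv[1:8]; x,y,z0,z1=map(float,(x,y,z0,z1)); a,b=int(a),int(b)
im,d,K,R,t=grab('scene'); P=cloud(d,K,R,t); I=im.astype(int)
g=(I[...,1]>I[...,0]+25)&(I[...,1]>I[...,2]+15)&(np.abs(P[...,0]-x)<45)&(np.abs(P[...,1]-y)<45)
for lo in np.arange(z0,z1,8):
    q=P[g&(P[...,2]>=lo)&(P[...,2]<lo+8)]
    if len(q)>3: print(lo,len(q),q[:,:2].min(0).round(),q[:,:2].max(0).round())
cv2.imwrite(f'pics/{name}.png',cv2.resize(im[b:b+150,a:a+190],None,fx=4,fy=4,interpolation=cv2.INTER_CUBIC)[:,:,::-1])
E
python3 look.py 490 -118 60 170 c3 270 180; python3 h.py 490.1 -117.5 100 1.446
```

```text
clock: 6.7
eef_pos: [489.3, -114.5, 145.5]
eef_rot: [-3.138, -0.001, 1.449]
wrist_force: [-0.6, 0.6, 0.1]
finger_gap: 25.4
finger_force: 40.0
68.0 5 [484. -76.] [485. -73.]
84.0 5 [ 467. -132.] [505. -74.]
92.0 80 [ 465. -135.] [508. -93.]
100.0 56 [ 467. -134.] [507. -95.]
108.0 54 [ 470. -133.] [503. -92.]
116.0 50 [ 472. -135.] [500. -96.]
124.0 77 [ 474. -130.] [519. -74.]
132.0 53 [ 474. -129.] [ 501. -100.]
140.0 31 [ 474. -127.] [ 501. -104.]
148.0 31 [ 475. -127.] [ 502. -104.]
156.0 36 [ 474. -128.] [ 502. -102.]
164.0 29 [ 476. -126.] [ 501. -103.]
t 6.75 pos [ 489.9 -114.8  146.9] yaw [-3.14  -0.     1.449] shift [-2.7  0.6 46.9] turn [-0.002 -0.     0.003] F [-0.4  0.1 -0.3] gap 25.3 39.99415397644043
```

View pics/c3.png

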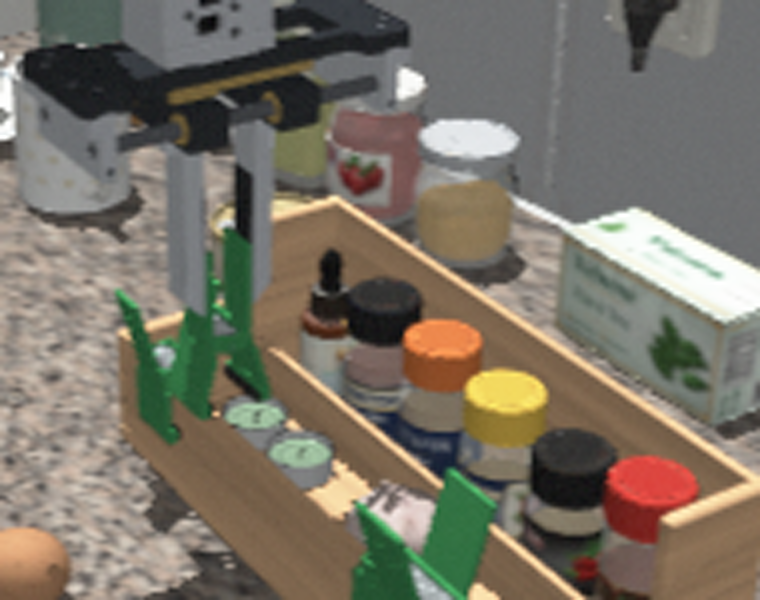

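The lips, at crop (205,410) and (255,390), straddle the rim line just above it, beside the twin. Lowering now.

To row units: 35 mm is 0.35, 1.5 mm is 0.015.

```bash
echo '[[[0,0.015,0.12,0,0,0],[0,0.015,0.24,0,0,0],[0,0.015,0.35,0,0,0],[0,0.015,0.43,0,0,0],[0,0.015,0.46,0,0,0]]]' | python3 nudge.py;echo '[[[0,0,0,0,0,0],[0,0,0,0,0,0]]]' | python3 nudge.py
```

```text
clock: 7.25
eef_pos: [491.3, -115.6, 100.3]
eef_rot: [-3.14, -0.0, 1.446]
wrist_force: [-0.4, -0.7, -0.7]
finger_gap: 25.4
finger_force: 40.0
clock: 7.45
eef_pos: [491.9, -115.8, 101.7]
eef_rot: [3.141, 0.0, 1.446]
wrist_force: [-0.6, -0.6, -0.5]
finger_gap: 25.3
finger_force: 40.0
```

```bash
python3 look.py 490 -118 30 140 c4 270 180; python3 h.py 490.1 -117.5 100 1.446
```

```text
38.0 7 [484. -76.] [491. -73.]
46.0 42 [ 470. -133.] [510. -74.]
54.0 61 [ 470. -136.] [511. -75.]
62.0 55 [ 472. -135.] [508. -75.]
70.0 51 [ 475. -135.] [504. -73.]
78.0 66 [ 477. -133.] [502. -73.]
86.0 71 [ 477. -133.] [504. -74.]
94.0 30 [ 477. -129.] [ 504. -105.]
102.0 28 [ 477. -128.] [ 505. -106.]
110.0 28 [ 478. -128.] [ 504. -106.]
118.0 25 [ 478. -128.] [ 503. -107.]
126.0 31 [ 477. -129.] [ 506. -104.]
134.0 5 [ 478. -127.] [ 504. -112.]
t 7.5 pos [ 492.  -115.8  101.8] yaw [3.141 0.    1.446] shift [-1.9 -1.7  1.8] turn [ 0.001  0.    -0.   ] F [-0.3  1.  -1.3] gap 25.0 39.99412715435028
```

To row units: 2 mm is 0.02, -1 mm is -0.01.

```bash
echo '[[[0,-0.01,0.01,0,0,0],[0,-0.01,0.02,0,0,0]]]' | python3 nudge.py >/dev/null; echo '[[[0,0,0,0,0,0],[0,0,0,0,0,0],[0,0,0,0,0,0]]]' | python3 nudge.py 50;echo '[[[0,0,0,0,0,0],[0,0,0,0,0,0],[0,0,0,0,0,0],[0,0,0,0,0,0]]]' | python3 nudge.py 90; python3 look.py 490 -118 30 140 c4b 270 180; python3 h.py 490.1 -117.5 100 1.446
```

```text
clock: 8.0
eef_pos: [490.8, -115.6, 99.5]
eef_rot: [3.142, -0.0, 1.446]
wrist_force: [-0.2, -0.6, -0.5]
finger_gap: 45.5
finger_force: 6.4
clock: 8.4
eef_pos: [490.8, -115.6, 99.5]
eef_rot: [3.142, 0.0, 1.446]
wrist_force: [0.1, -0.5, 0.5]
finger_gap: 77.7
finger_force: 0.0
38.0 7 [485. -82.] [493. -73.]
46.0 27 [ 478. -132.] [489. -73.]
54.0 35 [ 477. -133.] [486. -73.]
62.0 36 [ 477. -133.] [499. -73.]
70.0 48 [ 477. -135.] [500. -76.]
78.0 41 [ 477. -135.] [500. -74.]
86.0 80 [ 474. -132.] [505. -74.]
94.0 41 [ 450. -127.] [ 508. -104.]
102.0 45 [ 450. -129.] [ 509. -102.]
110.0 44 [ 452. -129.] [ 512. -103.]
118.0 48 [ 450. -129.] [515. -75.]
126.0 47 [ 462. -128.] [ 516. -103.]
t 8.45 pos [ 490.8 -115.6   99.5] yaw [3.142 0.    1.446] shift [-2.  -0.4 -0.5] turn [ 0.  0. -0.] F [ 0.3  0.4 -0.7] gap 81.6 0.0
```

View pics/c4b.png

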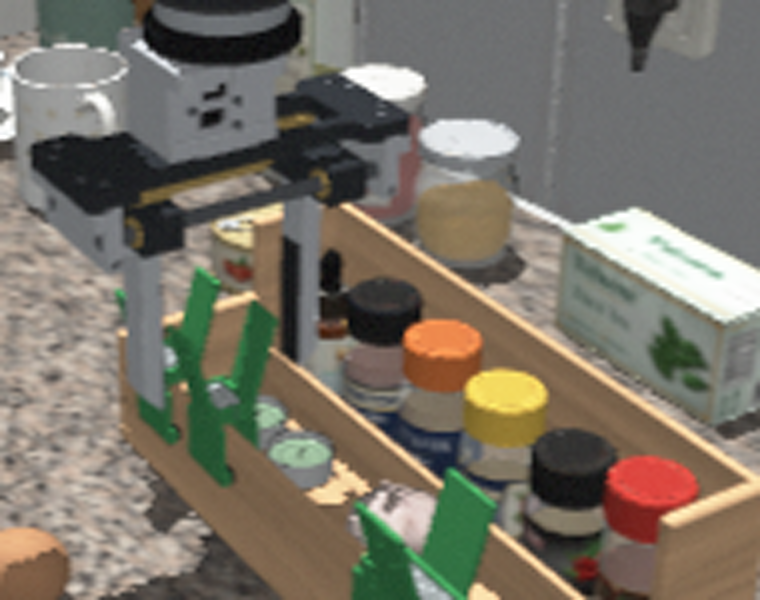

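Clip A sits pinched and upright on the rim at crop (215,400), beside the twin. Now I'll lift off and go to the long clip.

To row units: -5 mm is -0.05, -85 mm is -0.85.

```bash
echo '[[[0,0,-0.05,0,0,0],[0,0,-0.25,0,0,0],[0,0,-0.55,0,0,0],[0,0,-0.85,0,0,0],[0,0,-0.85,0,0,0]]]' | python3 nudge.py 94 >/dev/null;  python3 h.py 469.7 -287 185 1.446
```

```text
t 8.95 pos [ 492.2 -116.   188.6] yaw [3.135e+00 1.000e-03 1.446e+00] shift [-172.4   -1.     3.8] turn [ 0.006  0.001 -0.   ] F [ 0.2  0.6 -0.7] gap 94.3 0.0
```

To row units: -171 mm is -1.71, -148 mm is -1.48.

```bash
echo '[[[-0.3,0,0,0,0,0],[-0.7,-0.01,0,0,0,0],[-1.1,-0.01,0,0,0,0],[-1.48,-0.01,0,0,0,0],[-1.71,-0.01,0,0,0,0]]]' | python3 nudge.py >/dev/null; echo '[[[0,0,0,0,0,0],[0,0,0,0,0,0]]]' | python3 nudge.py;  python3 h.py 469.7 -287 97 1.446
```

```text
clock: 9.65
eef_pos: [468.2, -284.9, 183.9]
eef_rot: [-3.141, -0.001, 1.445]
wrist_force: [0.7, 0.2, -0.1]
finger_gap: 94.0
finger_force: 0.0
t 9.65 pos [ 468.2 -284.9  183.9] yaw [-3.141e+00 -1.000e-03  1.445e+00] shift [-2.   1.8 86.9] turn [-0.001 -0.001 -0.001] F [ 0.7  0.2 -0.1] gap 94.0 0.0
```

```bash
echo '[[[-0.02,0.015,0.25,0,0,0],[-0.02,0.015,0.5,0,0,0],[-0.02,0.015,0.72,0,0,0],[-0.02,0.015,0.87,0,0,0],[-0.02,0.015,0.87,0,0,0]]]' | python3 nudge.py; echo '[[[0,0,0,0,0,0],[0,0,0,0,0,0],[0,0,0,0,0,0],[0,0,0,0,0,0],[0,0,0,0,0,0]]]' | python3 nudge.py 50 40; echo '[[[0,0,0,0,0,0],[0,0,0,0,0,0],[0,0,0,0,0,0],[0,0,0,0,0,0],[0,0,0,0,0,0]]]' | python3 nudge.py 20 40
```

```text
clock: 10.15
eef_pos: [469.2, -285.5, 95.6]
eef_rot: [-3.139, -0.002, 1.447]
wrist_force: [1.0, -0.7, -0.2]
finger_gap: 93.3
finger_force: 0.0
clock: 10.65
eef_pos: [469.8, -287.4, 97.8]
eef_rot: [3.141, 0.0, 1.446]
wrist_force: [0.0, 0.3, 0.8]
finger_gap: 57.3
finger_force: 0.0
clock: 11.15
eef_pos: [469.9, -288.2, 100.4]
eef_rot: [3.14, 0.002, 1.446]
wrist_force: [-12.2, 2.3, 30.6]
finger_gap: 25.3
finger_force: 40.0
```

```bash
echo '[[[0,0,-0.03,0,0,0],[0,0,-0.1,0,0,0],[0,0,-0.25,0,0,0],[0,0,-0.55,0,0,0],[0,0,-0.95,0,0,0]]]' | python3 nudge.py >/dev/null; echo '[[[0,0,-0.3,0,0,0],[0,0,-0.4,0,0,0],[0,0,-0.4,0,0,0],[0,0,-0.4,0,0,0],[0,0,-0.4,0,0,0]]]' | python3 nudge.py;python3 look.py 470 -287 140 290 c5 300 130;  python3 h.py 474 267 232 1.715
```

```text
clock: 12.15
eef_pos: [469.3, -287.0, 230.6]
eef_rot: [-3.139, -0.001, 1.446]
wrist_force: [0.2, -0.0, -0.2]
finger_gap: 25.2
finger_force: 39.9
172.0 132 [ 443. -324.] [ 488. -246.]
180.0 205 [ 444. -326.] [ 487. -245.]
188.0 188 [ 447. -325.] [ 483. -246.]
196.0 165 [ 448. -324.] [ 479. -247.]
204.0 177 [ 451. -323.] [ 479. -247.]
212.0 168 [ 454. -318.] [ 481. -254.]
220.0 99 [ 454. -303.] [ 481. -268.]
228.0 61 [ 454. -304.] [ 481. -280.]
236.0 66 [ 453. -303.] [ 480. -281.]
244.0 73 [ 454. -304.] [ 482. -271.]
252.0 88 [ 454. -304.] [ 482. -271.]
260.0 32 [ 453. -304.] [ 483. -269.]
t 12.2 pos [ 469.3 -287.1  230.9] yaw [-3.139e+00 -1.000e-03  1.446e+00] shift [ 5.503e+02 -6.450e+01 -3.000e-01] turn [-0.002 -0.001 -0.269] F [ 0.  -0.6 -0.7] gap 25.3 39.888755679130554
```

View pics/c5.png

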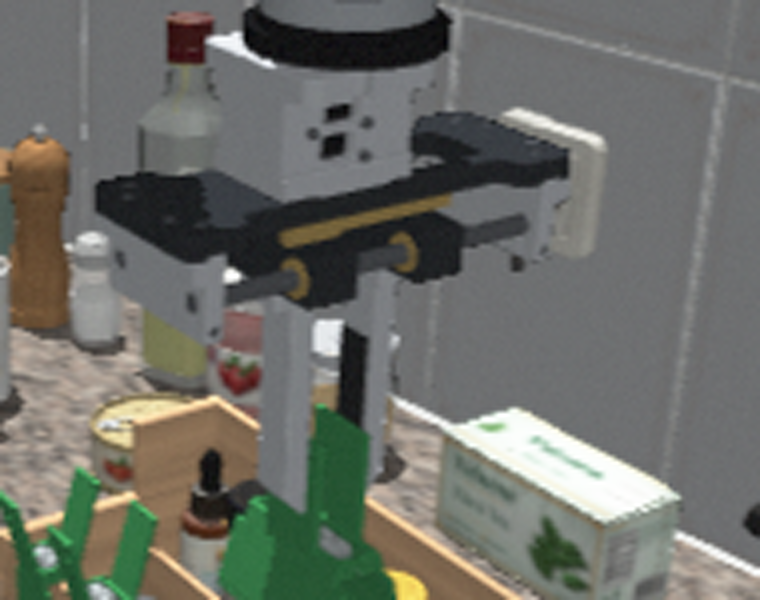

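The long clip is held open and upright at crop (310,520), clear of the rim. The two short clips are seated at crop (40,560) and (100,570). The arm is out of the way, so I'll check the board again.

```bash
cat > board.py <<'E'
from h import *
for n in ['top','scene']:
    im,d,K,R,t=grab(n); P=cloud(d,K,R,t); im=im.astype(int); green=(im[...,1]>im[...,0]+15)&(im[...,1]>im[...,2]+5)
    a=np.array([474,267.]);u=np.array([-.144,.9896])
    for it in range(3):
        nn=np.array([-u[1],u[0]]); r=P[...,:2]-a
        m=(abs(r@nn)<7)&(abs(r@u)<115)&(P[...,2]>141)&(P[...,2]<160)&~green
        q=P[m]; f=cv2.fitLine(q[:,:2].astype(np.float32),cv2.DIST_HUBER,0,.01,.01).ravel(); u=f[:2]*np.sign(f[1]); a=a+np.array([-u[1],u[0]])*((f[2:]-a)@np.array([-u[1],u[0]]))
    s=(q[:,:2]-a)@u; print(n,len(q),'mid',(a+(s.min()+s.max())/2*u).round(1),'len',(s.max()-s.min()).round(1),'deg',np.degrees(np.arctan2(u[1],u[0])).round(2),np.percentile(q[:,2],[50,95]).round(1))
E
python3 board.py
```

```text
top 213 mid [475.  266.7] len 189.9 deg 98.31 [149.3 153. ]
scene 156 mid [473.  266.5] len 191.9 deg 98.18 [146.4 150. ]
```

```bash
echo '[[[0.35,-0.04,0,0,0,0],[0.8,-0.09,0,0,0,0],[1.25,-0.14,0,0,0,0],[1.7,-0.2,0,0,0,0],[2.15,-0.25,0,0,0,0]]]' | python3 nudge.py >/dev/null; echo '[[[0.45,-0.06,0,0,0,-0.06],[0.9,-0.11,0,0,0,-0.12],[1.35,-0.16,0,0,0,-0.18],[1.8,-0.21,0,0,0,-0.24],[2.2,-0.26,0,0,0,-0.269]]]' | python3 nudge.py>/dev/null; echo '[[[0,0,0,0,0,0],[0,0,0,0,0,0]]]' | python3 nudge.py; python3 h.py 474 267 232 1.715
```

```text
clock: 13.5
eef_pos: [473.1, 151.0, 232.0]
eef_rot: [-3.141, 0.0, 1.716]
wrist_force: [0.0, 0.7, -0.4]
finger_gap: 25.0
finger_force: 39.9
t 13.5 pos [473.1 151.  232. ] yaw [-3.141  0.     1.716] shift [ 1.146e+02  1.770e+01 -1.000e-01] turn [-0.001  0.     0.001] F [ 0.   0.7 -0.4] gap 25.0 39.8886913061142
```

To row units: 114 mm is 1.14, 95 mm is 0.95.

```bash
echo '[[[0.3,0.05,0,0,0,0],[0.65,0.1,0,0,0,0],[0.95,0.15,0,0,0,0],[1.14,0.18,0,0,0,0],[1.14,0.18,0,0,0,0]]]' | python3 nudge.py>/dev/null; echo '[[[0,0,0,0,0,0],[0,0,0,0,0,0],[0,0,0,0,0,0]]]' | python3 nudge.py; python3 h.py 474.5 267 184 1.715; python3 look.py 474 267 160 270 c6 150 80
```

```text
clock: 14.3
eef_pos: [475.1, 264.9, 232.6]
eef_rot: [3.141, -0.0, 1.713]
wrist_force: [-0.1, -0.5, -0.3]
finger_gap: 25.1
finger_force: 39.9
t 14.3 pos [475.1 264.9 232.6] yaw [ 3.141 -0.     1.713] shift [ 2.1 -0.3 48.6] turn [ 0.    -0.    -0.002] F [-0.1 -0.5 -0.3] gap 25.1 39.888755679130554
168.0 6 [454. 234.] [495. 280.]
176.0 77 [448. 225.] [497. 300.]
184.0 83 [446. 227.] [496. 299.]
192.0 81 [452. 226.] [493. 301.]
200.0 73 [454. 227.] [491. 301.]
208.0 74 [457. 231.] [487. 296.]
216.0 57 [459. 232.] [487. 297.]
224.0 43 [459. 245.] [487. 281.]
232.0 32 [463. 246.] [487. 281.]
240.0 29 [462. 242.] [486. 276.]
248.0 30 [463. 248.] [487. 277.]
256.0 36 [463. 245.] [488. 284.]
```

View pics/c6.png

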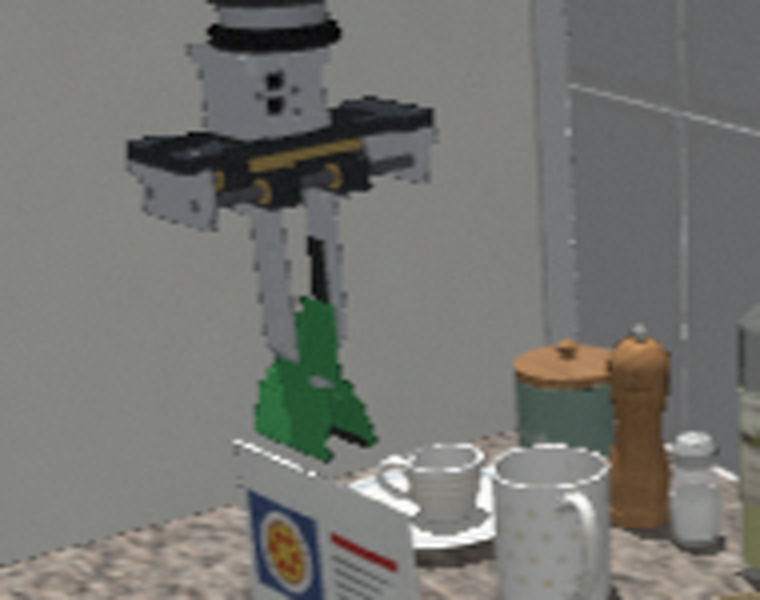

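The open lips at crop (295,445) and (365,435) hang over the board's top edge. Lowering between them.

The rows are not in the units I measure in: shifts go in units of 100 mm. I convert before sending: 46 mm is 0.46, 39 mm is 0.39.

```bash
echo '[[[0.02,0,0.1,0,0,0],[0.02,0,0.2,0,0,0],[0.02,0,0.3,0,0,0],[0.02,0,0.39,0,0,0],[0.02,0,0.46,0,0,0]]]' | python3 nudge.py; echo '[[[0,0,0,0,0,0],[0,0,0,0,0,0],[0,0,0,0,0,0],[0,0,0,0,0,0]]]' | python3 nudge.py; python3 h.py 474.5 267 186 1.715; python3 look.py 474 267 110 230 c7 150 110; python3 board.py
```

```text
clock: 14.85
eef_pos: [474.2, 267.9, 185.2]
eef_rot: [-3.141, 0.0, 1.715]
wrist_force: [0.2, 0.3, -1.2]
finger_gap: 25.5
finger_force: 39.9
clock: 15.25
eef_pos: [474.6, 268.1, 186.8]
eef_rot: [3.141, -0.0, 1.715]
wrist_force: [0.9, 0.2, -1.0]
finger_gap: 24.8
finger_force: 39.9
t 15.25 pos [474.6 268.1 186.8] yaw [ 3.141 -0.     1.715] shift [-1.1 -0.3  0.8] turn [ 0.001 -0.    -0.   ] F [ 0.9  0.2 -1. ] gap 24.8 39.88879323005676
126.0 29 [448. 229.] [462. 305.]
134.0 67 [447. 228.] [494. 307.]
142.0 75 [450. 229.] [495. 302.]
150.0 74 [452. 230.] [493. 307.]
158.0 69 [456. 231.] [491. 301.]
166.0 75 [458. 235.] [486. 298.]
174.0 43 [459. 251.] [487. 280.]
182.0 32 [460. 248.] [486. 283.]
190.0 26 [463. 251.] [487. 284.]
198.0 26 [462. 248.] [486. 280.]
206.0 33 [461. 250.] [489. 286.]
214.0 20 [461. 249.] [487. 285.]
top 83 mid [482.7 213.5] len 80.3 deg 98.5 [148.  152.1]
scene 87 mid [473.  267.3] len 194.7 deg 98.0 [146.1 150.2]
```

View pics/c7.png

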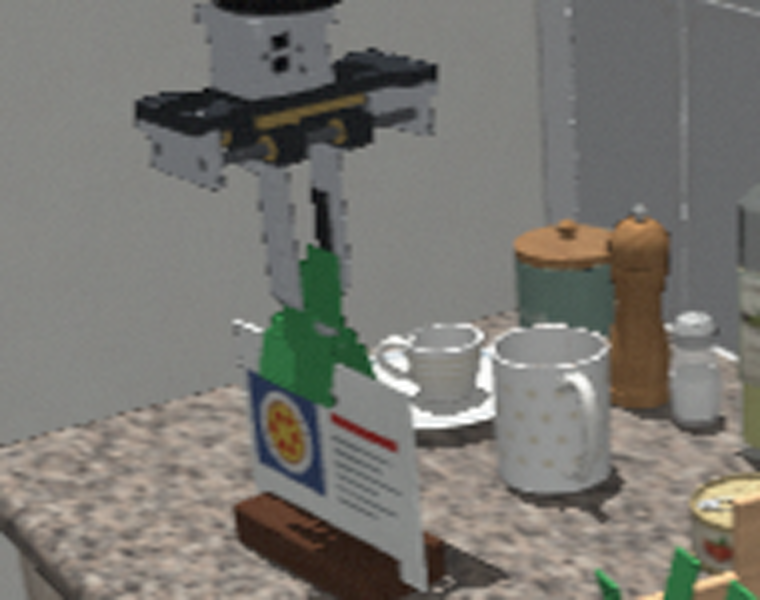

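The clip straddles the board's top edge at crop (315,345), near lip in front and far lip behind. It's upright, and no contact force shows. Signing off.

```bash
python3 -c "
from cell import manip
print(manip.sign_off())"
```

```text
the job is handed in; nothing more can be done
None
```

I handed the job in at about 15 s: the green clip is on the caddy rim beside its twin, and the long clip is held open, upright over the middle of the board's top edge. My last measurements showed it touching nothing and the board where it was, but the sign-off returned no verdict.

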